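Slide the heavy test battery home on its charging dock

ROBOT

A 6-joint arm with a two-finger parallel gripper is mounted at the origin on the work surface. World frame = base frame: x ahead of the robot, y to its left, z up, the work surface at z = 0. Lengths are in m, angles in degrees, forces in N, time in s.
With the tool pointing down it reaches from about 0.25 to 0.8 m from the base axis. Payload 8.5 kg.
Tool frame: the origin (TCP) lies midway between the tips of the shut fingers; the grasp point (between the pads) lies 19 mm behind it; z points along the fingers, y is the line along which they close (so a half turn about z gives the same grasp; the last joint's range is limited). The gripper opens to 85 mm and grips with 20 to 120 N. Pads are 22 mm wide; open, the fingers measure 114 mm over their backs; the gripper's body (76 mm by 85 mm) begins 54 mm behind the grasp point. The pads swing forward as they close: fully open they stand 13 mm farther back than shut.
Start: joints at [-72.25, 13.648, -0.773, 75.585, 0, 90], TCP at [0.16, -0.5, 0.231] pointing down, gripper open.
Joint ranges: [-152.45, 152.45], [-59.26, 108.67], [-65.41, 83.53], [-104.44, 129.93], [-82.83, 76.93], [-180, 180]. Speed limits (degrees/s): [127.2, 127.2, 159.86, 180, 180, 180].

INTERFACE

Orientations are given as a 3x3 rotation matrix whose columns are the frame's x, y, z axes.
In Python, from plant import bot, viewer gives the robot as it stands.
- The arm moves only by the tool drive_tool, never from a script. Its argument "increments" is a list of rows, each a list of 6 numbers: the shift along the tool's x, y, z in m, then the turn, a rotation vector about the tool's x, y, z in degrees. A call has 1 to 12 rows; each row is the pose to reach, as a shift and turn from the pose commanded when the call began, along the tool's axes at that moment; what a row does not reach only later rows make up. A row lasts 1/10 s, in which the tool goes at most 50 mm and 8.59 degrees, less where a joint would pass 70% of its speed; a pose out of reach is approached as far as the arm can. A call with a gripper value outside its range is refused whole. "fingers" is the closure in counts, from 0 (fully open) to 255 (shut), set as the call begins (left out, the last holds). The fingers move at their own pace and stop on an object; "grip_force" is the grip in N (left out, the last holds). Time passes only in rows, so rows that repeat a pose let the fingers close. It gives the time, the measured TCP pose, the force, the opening and the grip force at its end, in the units of the state.
- bot.observe(): the state, without advancing time (a new reading comes with each control period).
- viewer.capture(name): name is "side" or "top" or "wrist"; returns (picture, depth): 400x640x3 uint8, red, green, blue; 400x640 float32, m along the optical axis (not along the pixel's ray), 0 where there is no reading.
- viewer.camera_model(name): a dict with "mtx" (3x3 intrinsics, pixels), "camera_from_world" (4x4, takes a point from world to camera coordinates). Camera axes: x right, y up, looking along -z (the intrinsics and any distortion apply to the point x, -y, -z); pixel columns grow to the right and rows downward; lengths in m; the calibration is good to about 2 mm. A picture is of the moment at which its call begins: read the wrist's pose just before it. camera_model takes no time and is no camera call; for the wrist camera it gives the pose at the moment of the call.
- bot.job_done(): hands the job in; it is judged then, once.
The state is a dict: "time_s": time; "joint_positions": joint angles; "qd": joint speeds; "joint_torque": joint torques, N m; "eef_pos": TCP position; "ee_rot": TCP orientation; "force": force on the tool from outside, world axes, zero at the start; "wrist_torque": the same for the moment, N m; "gripper_width": opening from 0.0 (shut) to 1.0 (fully open); "grip_force": force on a finger pad.
Only numpy, scipy, OpenCV 4.12 (cv2) and the standard library are available. Lean on these libraries where they do the work, as an engineer would, in place of code of your own. Each camera call takes 0.05 s, during which the arm holds its last target. There are 200 camera calls.

TASK

Without gripping or lifting it, push the heavy yellow battery case across the bench, touching it only low down at its black base so that it slides and does not tip, until it sits fully home and square against the back stop of the charging dock. Then press the green charge button on the dock fully down, let it go, and leave the meter, spray can and tape where they are.

Things in the scene. Friction and masses are not known exactly. Their poses are not given: they have to be found in the camera images.
- case: Tall heavy battery case, 1.0 to 1.7 kg, on rubber feet; sliding takes 7 to 18 N; pushed on its yellow body it tends to tip. Origin on the underside, x to its front (meets the dock's stop), y left, z up. Black base: x -70 to +45, y -70 to +70, up to z = 40 mm, jutting 25 mm at the back past the yellow body (x +-45, y +-65, z 40 to 160 mm). Handle on top to 192 mm.
- dock: Fixed dock, open towards the robot; the case slides in on the bench. Origin and x axis (away from the robot) are those of the case when fully home; y left. Back stop face x = +45 mm, 30 mm high. Side guides x -38 to +47, inner faces y = +-79, 24 mm high; orange lead-ins flare to y = +-105 at x = -105. Blue console 16 mm high, x -90 to +10, y -235 to -145, carries the button.
- charge_top (a point): Centre of the top of the round green charge button (36 mm across) at x = -40, y = -190 mm in the dock's frame; the button is pressed straight down. The given height is that of its top.
- charge (a joint): Travel of the green button in m: 0 is up, 0.008 is fully down. Spring-loaded, about 4 N holds it fully down; it comes back up when let go.
- meter: Bystander: yellow multimeter lying flat, 130 x 70 x 32 mm, origin at the centre of its underside, long side along its x.
- spray: Bystander: white spray can with a blue band, 52 mm across, 130 mm high, standing; origin at the centre of its underside.
- tape: Bystander: roll of red insulating tape lying flat, 68 mm across, 19 mm high; origin at the centre of its underside.
- case_back (a point): Centre of the flat back face of the case's black base, the face to push on: 140 mm wide, 37 mm high, lower edge 3 mm above the bench; the point is 20 mm above the bench, at x = -70 mm in the case's frame.
Things that resemble listed ones, but are neither listed nor needed, are in the scene too. Leave any blue or pink look-alike of the case alone.

How it is judged:
By the outcome, as a careful person would: the job done as asked, in the order asked, and still so for the second after the job is handed in, with the robot touching nothing.
It also fails if it takes over 48 s, if anything falls off the work surface, if the arm or the gripper's body presses on something with over 40 N, if the wrist force passes 120 N, or if a joint passes its speed limit or range.

## Working session

There is one attempt and no reset: what is moved stays moved. The work goes in short steps, Python scripts to look and compute and a tool call to move; the robot and the scene stay as the last step left them, time stands still between calls to the robot, and variables do not carry over. Pictures are saved under pics/ and viewed, at most 10 in all, crops included, and the job is handed in when it is done.

Besides the shell and the picture viewer there is one more tool, called after "Call:" as name([rows], argument=value, ...), one row to a line, values as JSON. drive_tool: Moves the arm, as the interface text tells. Its arguments: {"type":"object","properties":{"increments":{"type":"array","items":{"type":"array","items":{"type":"number"}}},"fingers":{"type":"number"},"grip_force":{"type":"number"}},"required":["increments"]}

```bash
mkdir -p pics; cat > h.py <<'E'
import numpy as np, cv2
from plant import bot, viewer
def cap(name):
    m=viewer.camera_model(name); im,d=viewer.capture(name); return im,d,np.array(m["mtx"]),np.array(m["camera_from_world"])
def world(d,K,T):
    h,w=d.shape; u,v=np.meshgrid(np.arange(w),np.arange(h))
    x=(u-K[0,2])/K[0,0]*d; y=(v-K[1,2])/K[1,1]*d
    P=np.stack([x,-y,-d,np.ones_like(d)],-1)
    return (P@np.linalg.inv(T).T)[...,:3]
def ray(K,T,u,v,z):
    r=np.array([(u-K[0,2])/K[0,0],-(v-K[1,2])/K[1,1],-1.]); Ti=np.linalg.inv(T)
    d=Ti[:3,:3]@r; o=Ti[:3,3]; return o+d*(z-o[2])/d[2]
E
python3 - <<'E'
from h import *
a=[]
for n in("top","side"):
    im,d,K,T=cap(n); np.savez(n,im=im,d=d,K=K,T=T); cv2.imwrite(f"pics/{n}0.png",im[...,::-1]); print(n,K.tolist(),np.linalg.inv(T)[:3].round(3).tolist(),d.min(),d.max(), viewer.camera_model(n).keys())
print(bot.observe())
E
```

```text
top [[465.780118727648, 0.0, 326.45711940416413], [0.0, 465.780118727648, 204.18619259855268], [0.0, 0.0, 1.0]] [[0.006, 0.996, -0.093, 0.476], [-1.0, 0.006, 0.002, 0.082], [0.002, 0.093, 0.996, 1.188]] 0.0 2.0479758 dict_keys(['mtx', 'camera_from_world'])
side [[368.02435311070354, 0.0, 322.07397298491753], [0.0, 368.02435311070354, 200.9647165542871], [0.0, 0.0, 1.0]] [[-0.919, 0.376, -0.123, 0.462], [-0.395, -0.869, 0.297, 0.352], [0.005, 0.322, 0.947, 0.866]] 0.0 2.1180007 dict_keys(['mtx', 'camera_from_world'])
{'time_s': 0.1, 'joint_positions': array([-7.22509130e+01,  1.36781033e+01, -8.11921734e-01,  7.55850500e+01,
       -9.52390060e-05,  8.99993244e+01]), 'qd': array([ 0.07734464, -0.12630985,  0.16048874,  0.01495869, -0.01565116,
        0.09614523]), 'joint_torque': array([ 1.06510306e-03, -5.39719319e+01,  3.46999526e+01,  1.34065826e-02,
        1.42286285e-04,  8.98537991e-06]), 'eef_pos': array([ 0.15993011, -0.49965061,  0.23073787]), 'ee_rot': array([[ 9.52397062e-01,  3.04860091e-01, -4.01029082e-04],
       [ 3.04860355e-01, -9.52396245e-01,  1.24743061e-03],
       [-1.64678314e-06, -1.31030712e-03, -9.99999142e-01]]), 'force': array([-0.25929472,  1.05935382, -0.23756416]), 'wrist_torque': array([-0.02646484, -0.06908982, -0.04870636]), 'grip_force': 0.0, 'gripper_width': 0.9992052707756421}
```

View pics/top0.png

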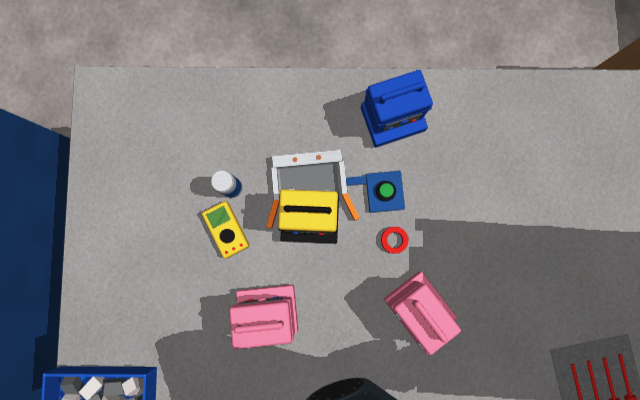

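View pics/side0.png

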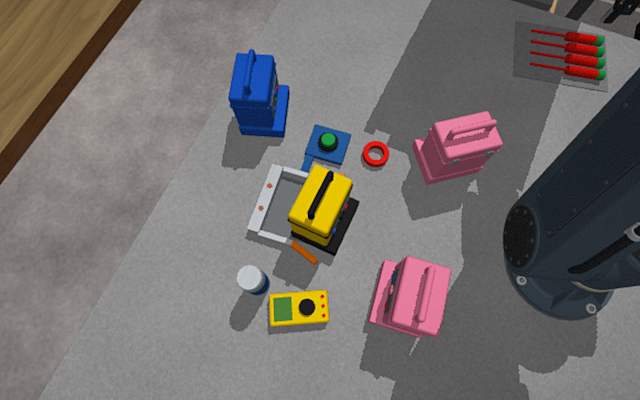

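The top view shows the yellow case at about (308,215), with its base's back edge near row 240. The dock stop is at about (307,158), the green button at (386,190), and two pink look-alikes stand behind the case at (265,320) and (425,312). The side view agrees. Next I measure them using depth.

```bash
python3 - <<'E'
from h import *
for n in("top","side"):
    z=np.load(n+".npz"); im,d,K,T=[z[k] for k in("im","d","K","T")]
    P=world(d,K,T); hsv=cv2.cvtColor(im,cv2.COLOR_RGB2HSV); H,S,V=[hsv[...,i].astype(int) for i in range(3)]
    ok=d>0
    def rect(name,m):
        p=P[m]; 
        if len(p)<15: print(n,name,len(p)); return
        r=cv2.minAreaRect(p[:,:2].astype(np.float32)*1000)
        print(n,name,len(p),"c",np.round(r[0],1),"sz",np.round(r[1],1),"ang",round(r[2],1),"z",np.percentile(p[:,2],[5,50,95]).round(3))
    yel=ok&(H>20)&(H<35)&(S>150)
    box=(P[...,0]>.3)&(P[...,0]<.75)
    rect("case top",yel&(abs(P[...,2]-.16)<.006)&box)
    rect("meter",yel&(P[...,2]<.05)&(P[...,2]>.02)&box&(P[...,1]>.2))
    near=(abs(P[...,0]-.45)<.15)&(abs(P[...,1]-.11)<.14)
    rect("base top",ok&(V<70)&(abs(P[...,2]-.04)<.005)&near)
    rect("dark low",ok&(V<70)&(P[...,2]<.045)&(P[...,2]>.012)&near&(P[...,0]<.45))
    rect("button",ok&(H>50)&(H<80)&(S>120)&(P[...,1]<.05)&(P[...,1]>-.15)&(P[...,0]>.4))
    rect("console",ok&(H>95)&(H<120)&(S>120)&(abs(P[...,2]-.016)<.006)&(P[...,1]<.03)&(P[...,1]>-.2)&(P[...,0]>.4)&(P[...,0]<.62))
    wh=ok&(S<50)&(V>140)&near|ok&(S<60)&(V>130)&(abs(P[...,1]-.11)<.14)&(P[...,0]>.45)&(P[...,0]<.68)
    rect("stop",wh&(abs(P[...,2]-.030)<.0025))
    rect("guides+",wh&(abs(P[...,2]-.024)<.0025)&(P[...,0]<.56)&(P[...,1]>.11))
    rect("guides-",wh&(abs(P[...,2]-.024)<.0025)&(P[...,0]<.56)&(P[...,1]<.11))
    rect("orange",ok&(H>5)&(H<18)&(S>170)&near)
    rect("tape",ok&((H<6)|(H>174))&(S>170)&(P[...,1]<-.02)&(P[...,1]>-.2)&(P[...,0]>.3)&(P[...,0]<.5))
    pk=ok&(H>160)&(S>50)&(S<170)&(V>130)
    for s,nm in((P[...,1]>.08,"pinkL"),(P[...,1]<.08,"pinkR")):
        rect(nm,pk&s&(P[...,2]>.01)&(P[...,0]<.45))
        print(P[pk&s&(P[...,2]>.01)&(P[...,0]<.45)].max(0).round(3))
    rect("stop pts",wh&(P[...,2]>.02))
E
```

```text
top case top 2006 c [557.8 121.6] sz [129.4  89.9] ang 87.9 z [0.156 0.16  0.163]
top meter 962 c [518.9 332.9] sz [130.5  69.4] ang 27.7 z [0.027 0.032 0.036]
top base top 501 c [544.8 121.6] sz [138.2 111.8] ang 88.0 z [0.036 0.04  0.043]
top dark low 0
top button 180 c [687.9 -75.3] sz [ 35.1 174.6] ang 84.1 z [0.03  0.04  0.044]
top console 521 c [594.6 -69.9] sz [51.9 92.6] ang 1.3 z [0.012 0.016 0.019]
top stop 31 c [647.9 124.4] sz [ 63.4 185.9] ang 0.3 z [0.028 0.029 0.032]
top guides+ 0
top guides- 0
top orange 307 c [569.2 118.6] sz [ 66.8 231.6] ang 5.7 z [0.016 0.024 0.028]
top tape 198 c [481.8 -90.2] sz [32.5 64.9] ang 0.4 z [0.013 0.019 0.023]
top pinkL 3434 c [318.8 224.1] sz [115.8 140.1] ang 6.3 z [0.038 0.159 0.191]
[0.383 0.299 0.196]
top pinkR 2886 c [ 330.1 -149.3] sz [137.4 115.1] ang 37.5 z [0.039 0.16  0.191]
[ 0.418 -0.065  0.197]
top stop pts 319 c [643.4 125.3] sz [ 83.6 186.4] ang 4.1 z [0.021 0.025 0.032]
side case top 2200 c [560.3 125.4] sz [126.6  90.1] ang 87.9 z [0.158 0.161 0.163]
side meter 1234 c [521.2 336. ] sz [127.9  68.3] ang 27.7 z [0.03  0.033 0.035]
side base top 664 c [543.6 125.5] sz [137.6 106.6] ang 88.0 z [0.038 0.041 0.043]
side dark low 0
side button 190 c [690.2 -80.6] sz [ 35.9 176.6] ang 76.8 z [0.028 0.04  0.044]
side console 447 c [597.8 -66.9] sz [51.8 87.7] ang 5.2 z [0.014 0.017 0.019]
side stop 11
side guides+ 0
side guides- 0
side orange 196 c [541.9 118. ] sz [220.9  72.3] ang 79.0 z [0.006 0.024 0.027]
side tape 203 c [483.3 -87.8] sz [65. 33.] ang 89.8 z [0.004 0.019 0.022]
side pinkL 4245 c [322.1 226.3] sz [114.  139.2] ang 6.1 z [0.039 0.16  0.191]
[0.386 0.301 0.195]
side pinkR 2373 c [ 196.5 -359.9] sz [668.7 151.8] ang 57.5 z [0.04  0.16  0.192]
[ 0.42  -0.063  0.195]
side stop pts 325 c [497.3 116.9] sz [378.3 186.3] ang 4.1 z [0.022 0.025 0.14 ]
```

```bash
python3 - <<'E'
from h import *
t=np.load("top.npz")
z=t["im"][130:290,200:440]; cv2.imwrite("pics/crop1.png",cv2.resize(z[...,::-1],None,fx=3.3,fy=3.3,interpolation=cv2.INTER_CUBIC))
for n in("top","side"):
    z=np.load(n+".npz"); im,d,K,T=[z[k] for k in("im","d","K","T")]
    P=world(d,K,T); hsv=cv2.cvtColor(im,cv2.COLOR_RGB2HSV); H,S,V=[hsv[...,i].astype(int) for i in range(3)]; X,Y,Z=P[...,0],P[...,1],P[...,2]
    ok=d>0
    def rect(name,m):
        m=cv2.morphologyEx(m.astype(np.uint8),cv2.MORPH_OPEN,np.ones((2,2)))
        k,l,s,c=cv2.connectedComponentsWithStats(m)
        for i in range(1,k):
            if s[i,4]<25: continue
            p=P[l==i]; r=cv2.minAreaRect(p[:,:2].astype(np.float32)*1000)
            print(n,name,len(p),"px",c[i].round(),"c",np.round(r[0],1),"med",np.median(p,0).round(4),"sz",np.round(r[1],1),"ang",round(r[2],1),"z",np.percentile(p[:,2],[5,50,95]).round(3))
    r=(X>.4)&(X<.72)&(Y>-.15)&(Y<.28)&ok
    rect("button",r&(H>50)&(H<80)&(S>120)&(Y<0)&(X<.66))
    rect("console",r&(H>95)&(H<125)&(S>120)&(Y<.03)&(X<.66)&(Z<.024))
    rect("orange",r&(H>5)&(H<18)&(S>170)&(Z<.03))
    rect("white",r&(S<60)&(Z>.018)&(Z<.034)&(Y>0))
E
```

```text
top button 178 px [387. 191.] c [550.1  -4.6] med [ 0.6162 -0.0699  0.0397] sz [ 35.3 227.7] ang 45.2 z [0.028 0.04  0.044]
top console 1050 px [381. 193.] c [590.5  -3.4] med [ 0.6167 -0.0532  0.0157] sz [131.5 254.3] ang 26.1 z [0.008 0.016 0.021]
top orange 163 px [351. 207.] c [534.4  31.8] med [0.5769 0.0184 0.0238] sz [ 58.3 143.1] ang 71.8 z [0.02  0.024 0.028]
top orange 166 px [274. 215.] c [555. 204.] med [0.5561 0.2121 0.0232] sz [31.7 71. ] ang 75.2 z [-0.     0.023  0.029]
top white 1112 px [308. 167.] c [593.3 117.2] med [0.6884 0.1273 0.0282] sz [241.5 186.7] ang 5.8 z [0.006 0.028 0.033]
side button 182 px [329. 141.] c [535.  133.4] med [ 0.6174 -0.0608  0.0397] sz [ 35.7 460.2] ang 22.8 z [0.028 0.04  0.043]
side console 909 px [328. 150.] c [572.6 128.5] med [ 0.6141 -0.0415  0.0162] sz [107.6 487.7] ang 13.8 z [0.004 0.016 0.02 ]
side orange 190 px [305. 253.] c [514.2 267.4] med [0.5585 0.2207 0.0239] sz [ 43.6 194.6] ang 44.1 z [0.002 0.024 0.027]
side white 1220 px [271. 203.] c [620.2 218. ] med [0.6898 0.1474 0.0292] sz [151.1 386.4] ang 28.3 z [0.013 0.029 0.033]
```

View pics/crop1.png

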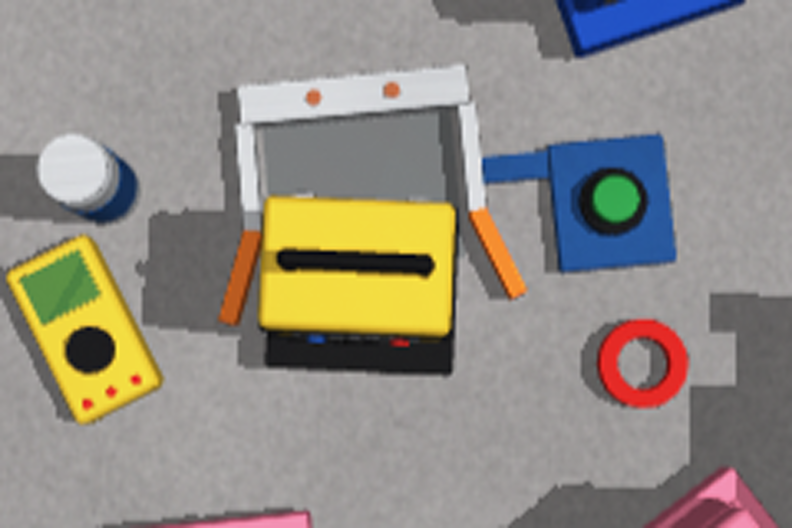

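```bash
cat >> h.py <<'E'
def scene(n,im,d,K,T,zc=.160):
    hsv=cv2.cvtColor(im,cv2.COLOR_RGB2HSV); H,S,V=[hsv[...,i].astype(int) for i in range(3)]
    P=world(d,K,T)
    def comp(m,near):
        m=cv2.morphologyEx(m.astype(np.uint8),cv2.MORPH_OPEN,np.ones((3,3)))
        k,l,s,c=cv2.connectedComponentsWithStats(m)
        C=[ray(K,T,*c[i],.03)[:2] for i in range(k)]
        i=min([i for i in range(1,k) if s[i,4]>25],key=lambda i:np.hypot(*(C[i]-near)))
        v,u=np.nonzero(l==i); return u,v
    def pl(uv,z): return np.array([ray(K,T,a,b,z)[:2] for a,b in zip(*uv)],np.float32)*1000
    out={}
    for name,m,near,z in (("button",(H>50)&(H<80)&(S>120)&(V>110),(.617,-.065),.041),("console",(H>95)&(H<125)&(S>120),(.615,-.06),.016),
        ("stop",(S<40)&(V>185)&(abs(P[...,2]-.03)<.012),(.69,.125),.03),("case",(H>20)&(H<35)&(S>150)&(abs(P[...,2]-zc)<.01),(.57,.125),zc),
        ("meter",(H>20)&(H<35)&(S>150)&(P[...,2]<.06),(.52,.334),.032),("tape",((H<6)|(H>174))&(S>170),(.483,-.09),.019)):
        try:
            uv=comp(m,near); p=pl(uv,z); r=cv2.minAreaRect(p); out[name]=p
            print(n,name,len(p),"mean",p.mean(0).round(1),"rect",np.round(r[0],1),np.round(r[1],1),round(r[2],1),"z",np.median(P[uv[1],uv[0],2]).round(4))
        except Exception as e: print(n,name,e)
    return out,P
E
python3 - <<'E'
from h import *
for n in("top","side"):
    z=np.load(n+".npz"); im,d,K,T=[z[k] for k in("im","d","K","T")]
    o,P=scene(n,im,d,K,T)
    p=o["stop"]
    print("stop region corners",cv2.boxPoints(cv2.minAreaRect(p)).round(1).tolist())
    # inner edge of stop: per-y bins min x for z~.03
    for y in range(70,190,12):
        q=p[abs(p[:,1]-y)<4]
        if len(q): print(y,q[:,0].min().round(1),q[:,0].max().round(1),end=' | ')
    print()
E
```

```text
top button 142 mean [619.  -67.8] rect [618.6 -67.4] [29.8 30.1] 89.7 z 0.0404
top console 1196 mean [621.7 -57.8] rect [616.5 -42.2] [ 97.9 140.1] 5.8 z 0.0157
top stop 710 mean [699.3 131.3] rect [699.3 130.5] [ 28.2 174.2] 5.9 z 0.0302
top case 2021 mean [556.8 121.2] rect [557.4 121.3] [128.7  89.4] 87.7 z 0.1599
top meter 999 mean [513.7 326.5] rect [519.1 330.9] [129.5  70.6] 27.7 z 0.0316
top tape 371 mean [496.6 -90.2] rect [496.7 -89.7] [62.4 65.3] 0.4 z 0.0191
stop region corners [[676.4000244140625, 215.8000030517578], [694.2000122070312, 42.400001525878906], [722.2999877929688, 45.29999923706055], [704.4000244140625, 218.6999969482422]]
70 692.6 718.1 | 82 692.5 718.1 | 94 689.8 715.4 | 106 689.8 715.3 | 118 687.1 712.7 | 130 687.0 712.6 | 142 684.4 710.0 | 154 684.3 709.9 | 166 681.7 709.8 | 178 681.6 707.2 | 
side button 129 mean [621.4 -64.6] rect [621.4 -64.8] [30.2 31. ] 23.3 z 0.0408
side console 1053 mean [623.3 -51.5] rect [618.7 -41.1] [ 98.  135.1] 6.5 z 0.0164
side stop 212 mean [700.7 135.1] rect [701.5 136.1] [26.4 56.7] 6.1 z 0.0312
side case 2214 mean [558.4 129.6] rect [559.3 126.5] [128.4  89.7] 88.1 z 0.1605
side meter 1256 mean [514.7 334. ] rect [521.1 336.4] [127.9  68.6] 27.6 z 0.0325
side tape 385 mean [498.2 -84.6] rect [498.  -84.9] [63.8 70.6] 21.2 z 0.0186
stop region corners [[685.4000244140625, 162.89999389648438], [691.4000244140625, 106.5], [717.7000122070312, 109.4000015258789], [711.5999755859375, 165.8000030517578]]
106 692.3 697.9 | 118 690.0 715.7 | 130 688.9 715.6 | 142 687.8 714.3 | 154 686.6 712.0 | 166 687.7 689.9 |
```

```bash
cat > g.py <<'E'
import sys, numpy as np
from scipy.spatial.transform import Rotation as R
from plant import bot
def pose(yaw,tilt):  # tool x heads along yaw, tips lean forward by tilt
    return R.from_euler('z',yaw,degrees=True)*R.from_matrix([[1,0,0],[0,-1,0],[0,0,-1]])*R.from_euler('y',tilt,degrees=True)
s=bot.observe(); R0=R.from_matrix(s["ee_rot"]); p0=s["eef_pos"]
print("t",s["time_s"],"p",p0.round(4),"yaw",np.degrees(np.arctan2(s["ee_rot"][1,0],s["ee_rot"][0,0])).round(2),"F",s["force"].round(1),"q",s["joint_positions"].round(1))
for a in sys.argv[1:]:
    x,y,z,yaw,t=map(float,a.split(','))
    print(a,R0.inv().apply(np.array([x,y,z])-p0).round(4).tolist(),(R0.inv()*pose(yaw,t)).as_rotvec(degrees=True).round(2).tolist())
E
python3 g.py .25,-.35,.3,17.75,0 .4675,.127,.3,-2,15
```

```text
t 0.1 p [ 0.1599 -0.4997  0.2307] yaw 17.75 F [-0.3  1.1 -0.2] q [-72.3  13.7  -0.8  75.6  -0.   90. ]
.25,-.35,.3,17.75,0 [0.1314, -0.1152, -0.0691] [-0.08, 0.0, -0.0]
.4675,.127,.3,-2,15 [0.484, -0.5031, -0.0686] [-2.66, 14.86, 19.63]
```

Call:
drive_tool([
  [0.131,-0.115,-0.069,0,0,0],
  [0.131,-0.115,-0.069,0,0,0],
  [0.131,-0.115,-0.069,0,0,0],
  [0.131,-0.115,-0.069,0,0,0],
  [0.484,-0.503,-0.069,-2.66,14.86,19.63],
  [0.484,-0.503,-0.069,-2.66,14.86,19.63],
  [0.484,-0.503,-0.069,-2.66,14.86,19.63],
  [0.484,-0.503,-0.069,-2.66,14.86,19.63],
  [0.484,-0.503,-0.069,-2.66,14.86,19.63],
  [0.484,-0.503,-0.069,-2.66,14.86,19.63],
  [0.484,-0.503,-0.069,-2.66,14.86,19.63],
  [0.484,-0.503,-0.069,-2.66,14.86,19.63],
], fingers=0)

```text
time_s: 1.3
eef_pos: [0.4126, -0.0043, 0.3005]
ee_rot: [[0.966, -0.013, 0.26], [-0.014, -1.0, 0.001], [0.26, -0.005, -0.966]]
force: [1.3, -0.6, 0.8]
gripper_width: 1.001
grip_force: 0.0
```

```bash
python3 g.py .4675,.127,.25,-2,15
```

```text
t 1.3 p [ 0.4126 -0.0043  0.3005] yaw -0.85 F [ 1.3 -0.6  0.8] q [ -0.8 -10.  -17.6  67.3   0.3 180. ]
.4675,.127,.25,-2,15 [0.038, -0.1318, 0.0632] [-0.6, -0.06, 1.11]
```

```bash
python3 -c "
from plant import bot;print(bot.observe()['joint_positions'])"; python3 g.py .46,.1,.3,89,0
```

```text
[ -0.82506128  -9.98226621 -17.6482825   67.26964174   0.29920388
 180.02294968]
t 1.3 p [ 0.4126 -0.0043  0.3005] yaw -0.85 F [ 1.3 -0.6  0.8] q [ -0.8 -10.  -17.6  67.3   0.3 180. ]
.46,.1,.3,89,0 [0.0441, -0.105, 0.0129] [11.57, -12.07, -89.24]
```

Call:
drive_tool([
  [0.044,-0.105,0.013,11.57,-12.07,-89.24],
  [0.044,-0.105,0.013,11.57,-12.07,-89.24],
  [0.044,-0.105,0.013,11.57,-12.07,-89.24],
  [0.044,-0.105,0.013,11.57,-12.07,-89.24],
  [0.044,-0.105,0.013,11.57,-12.07,-89.24],
  [0.044,-0.105,0.013,11.57,-12.07,-89.24],
  [0.044,-0.105,0.013,11.57,-12.07,-89.24],
  [0.044,-0.105,0.013,11.57,-12.07,-89.24],
  [0.044,-0.105,0.013,11.57,-12.07,-89.24],
  [0.044,-0.105,0.013,11.57,-12.07,-89.24],
  [0.044,-0.105,0.013,11.57,-12.07,-89.24],
])

```text
time_s: 2.4
eef_pos: [0.4606, 0.0969, 0.2993]
ee_rot: [[0.018, 1.0, -0.003], [1.0, -0.018, 0.0], [0.0, -0.003, -1.0]]
force: [0.4, -0.1, -0.6]
gripper_width: 1.0
grip_force: 0.0
```

```bash
python3 g.py .467,.127,.27,178,-15
```

```text
t 2.4 p [0.4606 0.0969 0.2993] yaw 88.97 F [ 0.4 -0.1 -0.6] q [ 11.9   7.6   1.4  84.    0.  102.9]
.467,.127,.27,178,-15 [0.0302, 0.0059, 0.0293] [-11.76, -11.97, -88.46]
```

Call:
drive_tool([
  [0.03,0.006,0.029,-11.76,-11.97,-88.46],
  [0.03,0.006,0.029,-11.76,-11.97,-88.46],
  [0.03,0.006,0.029,-11.76,-11.97,-88.46],
  [0.03,0.006,0.029,-11.76,-11.97,-88.46],
  [0.03,0.006,0.029,-11.76,-11.97,-88.46],
  [0.03,0.006,0.029,-11.76,-11.97,-88.46],
  [0.03,0.006,0.029,-11.76,-11.97,-88.46],
  [0.03,0.006,0.029,-11.76,-11.97,-88.46],
  [0.03,0.006,0.029,-11.76,-11.97,-88.46],
  [0.03,0.006,0.029,-11.76,-11.97,-88.46],
  [0.03,0.006,0.029,-11.76,-11.97,-88.46],
  [0.03,0.006,0.029,-11.76,-11.97,-88.46],
])

```text
time_s: 3.6
eef_pos: [0.4667, 0.1266, 0.2706]
ee_rot: [[-0.965, 0.04, 0.26], [0.039, 0.999, -0.01], [-0.26, 0.001, -0.966]]
force: [-0.2, -0.3, -0.2]
gripper_width: 1.004
grip_force: 0.0
```

```bash
python3 g.py .467,.127,.06,178,-15 .467,.127,.003,178,-15; python3 - <<'E'
from h import *
im,*_=cap("side"); cv2.imwrite("pics/side1.png",im[...,::-1])
E
```

```text
t 3.6 p [0.4667 0.1266 0.2706] yaw 177.7 F [-0.2 -0.3 -0.2] q [ 18.5  -1.8 -14.9  62.7  -5.3  20.2]
.467,.127,.06,178,-15 [0.0546, 0.0003, 0.2035] [-0.04, 0.09, -0.29]
.467,.127,.003,178,-15 [0.0694, 0.0003, 0.2585] [-0.04, 0.09, -0.29]
```

View pics/side1.png

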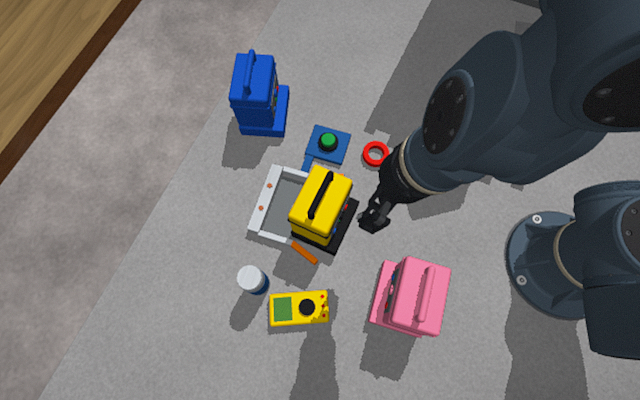

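The gripper at about (380,210) stands behind the case with a clear gap, and the pink look-alike at (413,297) is clear of it. I descend from here.

Call:
drive_tool([
  [0.011,0,0.04,0,0,-0.1],
  [0.022,0,0.08,0,0,-0.3],
  [0.033,0,0.12,0,0,-0.3],
  [0.043,0,0.16,0,0,-0.3],
  [0.05,0,0.187,0,0,-0.3],
  [0.055,0,0.204,0,0,-0.3],
  [0.059,0,0.22,0,0,-0.3],
  [0.063,0,0.235,0,0,-0.3],
  [0.067,0,0.249,0,0,-0.3],
  [0.069,0,0.257,0,0,-0.3],
  [0.069,0,0.257,0,0,-0.3],
])

```text
time_s: 4.75
eef_pos: [0.4669, 0.1268, 0.0036]
ee_rot: [[-0.965, 0.037, 0.258], [0.035, 0.999, -0.011], [-0.258, -0.001, -0.966]]
force: [0.6, -0.0, 0.1]
gripper_width: 1.001
grip_force: 0.0
```

```bash
python3 g.py .487,.1265,.003,178,-15; python3 - <<'E'
from h import *
im,*_=cap("wrist"); cv2.imwrite("pics/wrist1.png",im[...,::-1])
im,d,K,T=cap("top"); cv2.imwrite("pics/top1.png",im[...,::-1]); scene("top",im,d,K,T)
E
```

```text
t 4.75 p [0.4669 0.1268 0.0036] yaw 177.91 F [ 0.6 -0.   0.1] q [ 18.5  13.7 -42.8  19.5  -5.3  20. ]
.487,.1265,.003,178,-15 [-0.0192, 0.0004, 0.0057] [-0.09, -0.03, -0.09]
top button 149 mean [619.4 -68.3] rect [619.8 -68.7] [31.5 31.9] 45.2 z 0.0401
top console 1195 mean [621.7 -58. ] rect [616.5 -42.4] [ 97.9 139.9] 5.8 z 0.0159
top stop 853 mean [690.8 143.1] rect [666.  129.2] [ 95.1 178.9] 5.8 z 0.0296
top case 2024 mean [556.7 121.4] rect [557.4 121.4] [128.7  89.5] 87.7 z 0.1599
top meter 981 mean [514.7 327.1] rect [519.4 330.7] [129.4  70.6] 28.0 z 0.0315
top tape 370 mean [496.5 -90.3] rect [496.7 -89.7] [62.4 65.3] 0.4 z 0.0191
```

View pics/wrist1.png

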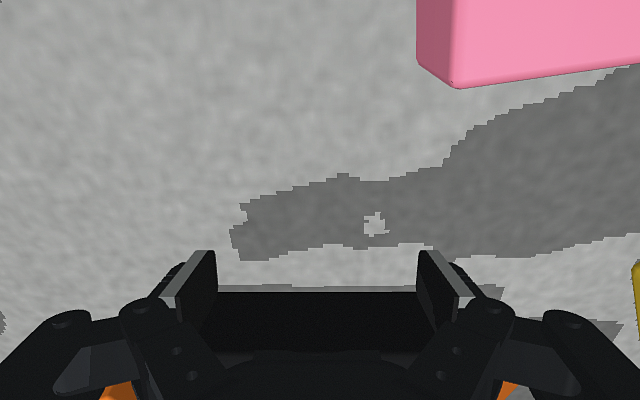

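The wrist view shows both fingers (columns 190 and 440) straddling the middle of the black base (row about 300), with the pink look-alike clear at top right. I creep forward to contact.

Call:
drive_tool([
  [-0.003,0,0.001,0,0,0],
  [-0.006,0,0.0017,0,0,0],
  [-0.009,0,0.0025,0,0,0],
  [-0.011,0,0.003,0,0,0],
  [-0.013,0,0.0035,0,0,0],
  [-0.0145,0,0.004,0,0,0],
])

```text
time_s: 5.45
eef_pos: [0.4828, 0.1265, 0.0047]
ee_rot: [[-0.965, 0.036, 0.26], [0.034, 0.999, -0.01], [-0.261, -0.0, -0.965]]
force: [-2.5, 1.0, 1.8]
gripper_width: 0.999
grip_force: 1.6
```

```bash
python3 g.py .487,.1265,.003,178,-15
```

```text
t 5.45 p [0.4828 0.1265 0.0047] yaw 177.96 F [-2.5  1.   1.8] q [ 17.8  14.7 -41.   20.   -5.1  19.2]
.487,.1265,.003,178,-15 [-0.0036, 0.0002, 0.0027] [-0.04, 0.11, -0.03]
```

```bash
python3 g.py .493,.1251,.003,179,-15  .503,.1237,.003,180,-15 .514,.1224,.003,181,-15 .524,.1213,.003,182,-15
```

```text
t 5.45 p [0.4828 0.1265 0.0047] yaw 177.96 F [-2.5  1.   1.8] q [ 17.8  14.7 -41.   20.   -5.1  19.2]
.493,.1251,.003,179,-15 [-0.0094, -0.001, 0.0043] [-0.3, 0.11, -1.0]
.503,.1237,.003,180,-15 [-0.0191, -0.0021, 0.0069] [-0.56, 0.11, -1.97]
.514,.1224,.003,181,-15 [-0.0298, -0.003, 0.0098] [-0.82, 0.11, -2.93]
.524,.1213,.003,182,-15 [-0.0394, -0.0037, 0.0124] [-1.08, 0.11, -3.9]
```

Call:
drive_tool([
  [-0.003,-0.0003,0.0008,-0.1,0,-0.3],
  [-0.006,-0.0006,0.0016,-0.2,0,-0.6],
  [-0.0094,-0.001,0.0026,-0.28,0,-1.0],
  [-0.0127,-0.0014,0.0034,-0.37,0,-1.3],
  [-0.016,-0.0018,0.0043,-0.46,0,-1.65],
  [-0.0191,-0.0021,0.0052,-0.55,0,-1.97],
  [-0.0227,-0.0024,0.0061,-0.64,0,-2.3],
  [-0.0263,-0.0027,0.0071,-0.73,0,-2.6],
  [-0.0298,-0.003,0.008,-0.82,0,-2.93],
  [-0.033,-0.0033,0.0089,-0.9,0,-3.25],
  [-0.036,-0.0035,0.0097,-1.0,0,-3.6],
  [-0.0394,-0.0037,0.0106,-1.08,0,-3.9],
])

```text
time_s: 6.65
eef_pos: [0.5183, 0.1206, 0.0028]
ee_rot: [[-0.967, -0.036, 0.252], [-0.035, 0.999, 0.008], [-0.252, -0.001, -0.968]]
force: [-17.5, -0.3, 9.9]
gripper_width: 1.0
grip_force: 8.7
```

```bash
python3 g.py .535,.1202,.003,183,-15 .545,.1193,.003,184,-15 .555,.1185,.003,185,-15  .565,.118,.003,186,-15; python3 - <<'E'
from h import *
for n in("top","side"):
    im,d,K,T=cap(n); cv2.imwrite(f"pics/{n}2.png",im[...,::-1]); scene(n,im,d,K,T)
E
```

```text
t 6.65 p [0.5183 0.1206 0.0028] yaw -177.92 F [-17.5  -0.3   9.9] q [ 15.   17.4 -36.9  21.4  -3.3  12.5]
.535,.1202,.003,183,-15 [-0.0162, -0.001, 0.004] [-0.29, -0.39, -0.89]
.545,.1193,.003,184,-15 [-0.0258, -0.0022, 0.0065] [-0.54, -0.39, -1.85]
.555,.1185,.003,185,-15 [-0.0355, -0.0034, 0.009] [-0.8, -0.4, -2.82]
.565,.118,.003,186,-15 [-0.0451, -0.0042, 0.0115] [-1.05, -0.4, -3.79]
top button 150 mean [619.3 -68.2] rect [619.8 -68.7] [32.3 32.6] 89.7 z 0.0403
top console 1193 mean [621.8 -58. ] rect [616.5 -42.4] [ 97.9 139.9] 5.8 z 0.0157
top stop 787 mean [696.  137.8] rect [683.6 131.1] [ 61.8 179.6] 6.8 z 0.0296
top case 2004 mean [591.5 121.2] rect [592.5 121.6] [ 89.6 128.7] 1.8 z 0.1597
top meter 993 mean [514.4 326.7] rect [519.1 330.9] [129.5  70.6] 27.7 z 0.0314
top tape 371 mean [496.6 -90.2] rect [496.7 -89.7] [62.4 65.3] 0.4 z 0.0192
side button 132 mean [621.3 -64.6] rect [621.4 -64.8] [30.3 31. ] 23.4 z 0.0406
side console 968 mean [621.1 -57.3] rect [620.3 -55. ] [ 98.4 106.7] 6.1 z 0.0166
side stop 491 mean [698.3 165.4] rect [698.6 163.6] [ 28.1 112. ] 6.0 z 0.031
side case 2182 mean [593.8 130.3] rect [595.3 127. ] [ 89.7 128.3] 2.1 z 0.1605
side meter 1252 mean [514.6 333.9] rect [521.1 336.5] [128.1  68.4] 27.8 z 0.0326
side tape 200 mean [509.7 -96.7] rect [509.8 -94.9] [68.9 38.5] 48.2 z 0.0194
```

View pics/top2.png

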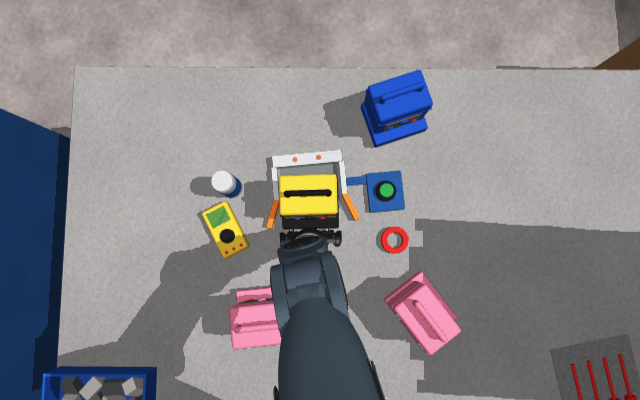

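Top view: the case sits straight ahead of the gripper inside the lead-ins, at about (308,197). It has turned to +2° and its tilt is nil. About 48 mm remain.

Call:
drive_tool([
  [-0.004,-0.0003,0.001,-0.1,0,-0.4],
  [-0.008,-0.0006,0.002,-0.2,0,-0.8],
  [-0.012,-0.0009,0.003,-0.3,0,-1.2],
  [-0.016,-0.0012,0.004,-0.4,0,-1.6],
  [-0.02,-0.0016,0.005,-0.5,0,-2.0],
  [-0.024,-0.002,0.006,-0.6,0,-2.4],
  [-0.028,-0.0024,0.007,-0.7,0,-2.8],
  [-0.032,-0.0028,0.008,-0.8,0,-3.1],
  [-0.035,-0.0031,0.009,-0.9,0,-3.4],
  [-0.038,-0.0034,0.0098,-1.0,0,-3.7],
  [-0.041,-0.0036,0.0105,-1.05,0,-3.9],
])

```text
time_s: 7.85
eef_pos: [0.5613, 0.1184, 0.003]
ee_rot: [[-0.962, -0.106, 0.251], [-0.103, 0.994, 0.026], [-0.253, -0.001, -0.968]]
force: [-10.4, -0.3, 0.3]
gripper_width: 0.999
grip_force: 5.3
```

```bash
python3 g.py .568,.118,.003,186,-15; python3 - <<'E'
from h import *
for n in("top","side"):
    im,d,K,T=cap(n); cv2.imwrite(f"pics/{n}3.png",im[...,::-1]); scene(n,im,d,K,T)
E
```

```text
t 7.85 p [0.5613 0.1184 0.003 ] yaw -173.91 F [-10.4  -0.3   0.3] q [ 12.8  20.3 -31.8  23.3  -1.7   6.5]
.568,.118,.003,186,-15 [-0.0064, -0.0011, 0.0017] [-0.01, -0.37, 0.09]
top button 151 mean [619.4 -68.2] rect [619.8 -68.7] [32.3 32.6] 89.7 z 0.0399
top console 1193 mean [621.8 -58. ] rect [616.5 -42.4] [ 97.9 139.9] 5.8 z 0.0157
top stop 83 mean [708.8  53.6] rect [708.   55.5] [25.6 22.7] 0.4 z 0.0299
top case 1967 mean [633.8 124.9] rect [634.5 124.8] [ 89.6 128.8] 6.2 z 0.1598
top meter 982 mean [514.7 326.6] rect [519.1 330.9] [129.5  70.6] 27.7 z 0.0315
top tape 370 mean [496.5 -90.3] rect [496.7 -89.7] [62.4 65.3] 0.4 z 0.0194
side button 133 mean [621.4 -64.5] rect [621.4 -64.8] [30.2 31. ] 23.3 z 0.0405
side console 886 mean [625.9 -58.3] rect [620.1 -55. ] [ 98.8 106.7] 6.1 z 0.0166
side stop 126 mean [700.  199.9] rect [699.3 198.9] [18.8 41.7] 5.4 z 0.0311
side case 2151 mean [635.9 133.1] rect [637.4 130.3] [ 90.  128.5] 6.1 z 0.1606
side meter 1057 mean [504.4 331.8] rect [520.6 336.1] [126.7  68.6] 27.6 z 0.0325
side tape min() iterable argument is empty
```

Call:
drive_tool([
  [-0.001,0,0.0003,0,0,0],
  [-0.002,0,0.0005,0,0,0],
  [-0.003,0,0.0008,0,0,0],
  [-0.004,0,0.001,0,0,0],
  [-0.005,0,0.0013,0,0,0],
  [-0.006,0,0.0016,0,0,0],
])

```text
time_s: 8.55
eef_pos: [0.5649, 0.1188, 0.0026]
ee_rot: [[-0.963, -0.106, 0.247], [-0.103, 0.994, 0.026], [-0.249, -0.001, -0.969]]
force: [-27.6, -3.1, 20.0]
gripper_width: 1.003
grip_force: 14.2
```

Call:
drive_tool([
  [-0.001,0,0.0002,0,0,0],
  [-0.002,0,0.0004,0,0,0],
  [-0.002,0,0.0004,0,0,0],
])

```text
time_s: 8.85
eef_pos: [0.5649, 0.1187, 0.0023]
ee_rot: [[-0.964, -0.106, 0.244], [-0.103, 0.994, 0.025], [-0.246, -0.001, -0.969]]
force: [-31.9, -1.6, 20.8]
gripper_width: 1.002
grip_force: 16.2
```

```bash
python3 g.py .54,.116,.004,186,-15; python3 - <<'E'
from h import *
for n in("top","side"):
    im,d,K,T=cap(n); cv2.imwrite(f"pics/{n}4.png",im[...,::-1]); scene(n,im,d,K,T)
    if n=="top": cv2.imwrite("pics/crop4.png",cv2.resize(im[130:290,200:440,::-1],None,fx=3.3,fy=3.3,interpolation=cv2.INTER_CUBIC))
E
```

```text
t 8.85 p [0.5649 0.1187 0.0023] yaw -173.89 F [-31.9  -1.6  20.8] q [ 12.8  20.8 -30.9  24.1  -1.7   6.4]
.54,.116,.004,186,-15 [0.0238, -0.0001, -0.0078] [-0.01, -0.77, 0.1]
top button 151 mean [619.4 -68.2] rect [619.8 -68.7] [32.3 32.6] 89.7 z 0.0401
top console 1194 mean [621.8 -58. ] rect [616.5 -42.4] [ 97.9 139.9] 5.8 z 0.0159
top stop 77 mean [707.9  52.6] rect [708.   52.9] [25.6 17.7] 0.4 z 0.0301
top case 1975 mean [636.8 125. ] rect [637.8 125.1] [ 89.5 128.8] 6.0 z 0.1598
top meter 985 mean [514.7 327.1] rect [519.1 330.9] [129.5  70.6] 27.7 z 0.0315
top tape 371 mean [496.6 -90.2] rect [496.7 -89.7] [62.4 65.3] 0.4 z 0.0192
side button 133 mean [621.4 -64.5] rect [621.4 -64.8] [30.2 31. ] 23.3 z 0.0408
side console 803 mean [630.1 -58.1] rect [621.7 -54.8] [ 95.7 106.7] 6.1 z 0.0165
side stop 109 mean [701.  200.7] rect [700.9 200.2] [15.9 40.8] 8.5 z 0.0312
side case 2155 mean [637.8 133.8] rect [639.5 130.5] [ 90.1 128.3] 6.1 z 0.1606
side meter 1242 mean [514.2 333.8] rect [521.  336.5] [127.8  68.3] 27.7 z 0.0326
side tape min() iterable argument is empty
```

View pics/crop4.png

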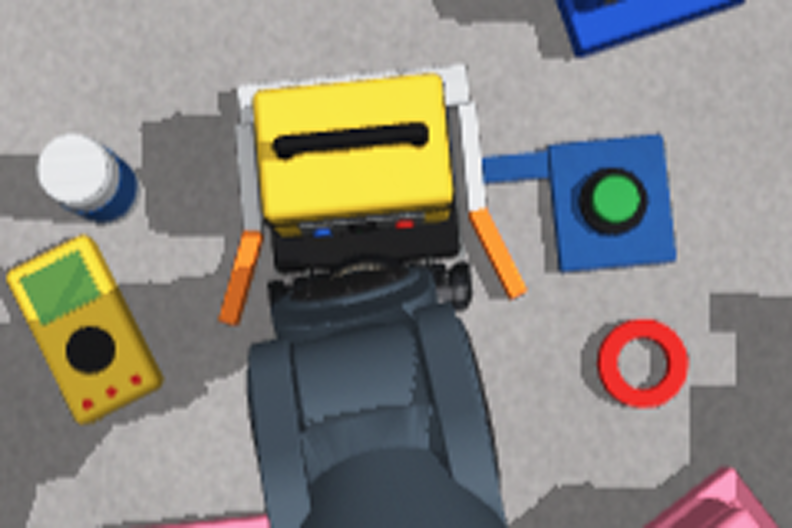

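The case looks square and nearly flush. Part of the force is downward, though, so I back off, raise the tool a little and re-press cleanly.

Call:
drive_tool([
  [0.006,0,-0.003,0,0,0],
  [0.011,0,-0.006,0,0,0],
  [0.011,0,-0.006,0,0,0],
  [0.007,0,-0.005,0,0,0],
  [0.004,0,-0.004,0,0,0],
  [0.002,0,-0.0045,0,0,0],
  [0.0,0,-0.005,0,0,0],
  [-0.002,0,-0.0055,0,0,0],
])

```text
time_s: 9.75
eef_pos: [0.5649, 0.1189, 0.0068]
ee_rot: [[-0.964, -0.106, 0.242], [-0.103, 0.994, 0.026], [-0.243, -0.0, -0.97]]
force: [-32.6, 0.1, 5.4]
gripper_width: 0.999
grip_force: 16.2
```

Contact at 32 N with no motion and little vertical load, so the case is home against the stop. I retreat next.

Call:
drive_tool([
  [0.005,0,-0.001,0,0,0],
  [0.01,0,-0.0025,0,0,0],
  [0.018,0,-0.0045,0,0,0],
  [0.028,0,-0.007,0,0,0],
  [0.036,0,-0.009,0,0,0],
  [0.027,0,-0.047,0,0,0],
  [0.015,0,-0.095,0,0,0],
  [0.003,0,-0.143,0,0,0],
  [-0.009,0,-0.19,0,0,0],
  [-0.021,0,-0.237,0,0,0],
  [-0.027,0,-0.26,0,0,0],
  [-0.027,0,-0.26,0,0,0],
])

```text
time_s: 10.95
eef_pos: [0.5346, 0.1162, 0.274]
ee_rot: [[-0.958, -0.105, 0.267], [-0.101, 0.994, 0.029], [-0.268, 0.001, -0.963]]
force: [-0.2, 0.7, -0.9]
gripper_width: 0.997
grip_force: 0.0
```

```bash
python3 g.py .6204,-.0665,.26,174,0; python3 - <<'E'
from h import *
for n in("top","side"):
    im,d,K,T=cap(n); scene(n,im,d,K,T)
E
```

```text
t 10.95 p [0.5346 0.1162 0.274 ] yaw -173.97 F [-0.2  0.7 -0.9] q [13.3  3.6 -9.1 61.8 -1.9  7. ]
.6204,-.0665,.26,174,0 [-0.06, -0.1907, 0.031] [1.68, 15.49, 11.97]
top button 152 mean [619.3 -68.2] rect [619.8 -68.7] [32.3 32.6] 89.7 z 0.0397
top console 1194 mean [621.7 -57.9] rect [616.5 -42.2] [ 97.9 140.1] 5.8 z 0.0159
top stop 78 mean [707.9  52.5] rect [708.   52.9] [25.6 17.7] 0.4 z 0.0301
top case 1977 mean [636.9 125.2] rect [637.8 125.3] [ 89.7 128.7] 5.9 z 0.1598
top meter 1006 mean [514.  326.6] rect [519.1 330.9] [129.5  70.6] 27.7 z 0.0315
top tape 370 mean [496.5 -90.3] rect [496.7 -89.7] [62.4 65.3] 0.4 z 0.0192
side button 132 mean [621.3 -64.6] rect [621.4 -64.8] [30.3 31. ] 23.4 z 0.0407
side console 751 mean [632.1 -51.6] rect [631.2 -59.6] [ 91.  105.3] 18.8 z 0.0167
side stop 101 mean [701.2 200.1] rect [701.  199.7] [15.9 39.7] 8.5 z 0.0311
side case 2147 mean [637.8 133.4] rect [639.6 130.6] [ 90.1 128.5] 6.1 z 0.1606
side meter 1242 mean [514.5 333.9] rect [521.1 336.4] [127.8  68.6] 27.6 z 0.0325
side tape min() iterable argument is empty
```

Call:
drive_tool([
  [-0.06,-0.191,0.031,1.68,15.49,11.97],
  [-0.06,-0.191,0.031,1.68,15.49,11.97],
  [-0.06,-0.191,0.031,1.68,15.49,11.97],
  [-0.06,-0.191,0.031,1.68,15.49,11.97],
  [-0.06,-0.191,0.031,1.68,15.49,11.97],
  [-0.06,-0.191,0.031,1.68,15.49,11.97],
  [-0.06,-0.191,0.031,1.68,15.49,11.97],
  [-0.06,-0.191,0.031,1.68,15.49,11.97],
  [-0.06,-0.191,0.031,1.68,15.49,11.97],
  [-0.06,-0.191,0.031,1.68,15.49,11.97],
  [-0.06,-0.191,0.031,1.68,15.49,11.97],
], fingers=255, grip_force=40)

```text
time_s: 12.15
eef_pos: [0.6186, -0.0666, 0.2554]
ee_rot: [[-0.995, 0.104, -0.007], [0.104, 0.995, -0.002], [0.007, -0.003, -1.0]]
force: [1.3, 0.2, -0.0]
gripper_width: -0.001
grip_force: 0.0
```

```bash
python3 g.py .6204,-.0665,.05,174,0; python3 - <<'E'
from h import *
im,d,K,T=cap("wrist"); hsv=cv2.cvtColor(im,cv2.COLOR_RGB2HSV)
m=((hsv[...,0]>50)&(hsv[...,0]<80)&(hsv[...,1]>120)&(hsv[...,2]>110)).astype(np.uint8)
k,l,s,c=cv2.connectedComponentsWithStats(m)
for i in range(1,k):
    if s[i,4]>40: print(c[i],s[i],ray(K,T,*c[i],.0405))
cv2.imwrite("pics/wrist5.png",im[...,::-1])
E
```

```text
t 12.15 p [ 0.6186 -0.0666  0.2554] yaw 174.05 F [ 1.3  0.2 -0. ] q [-6.1 23.6 17.2 84.1 -0.1 -0.1]
.6204,-.0665,.05,174,0 [-0.0032, 0.0008, 0.2053] [-0.15, -0.4, 0.05]
[316.92893401 168.43654822] [301 153  33  32 788] [ 0.62011616 -0.06581071  0.0405    ]
```

View pics/wrist5.png

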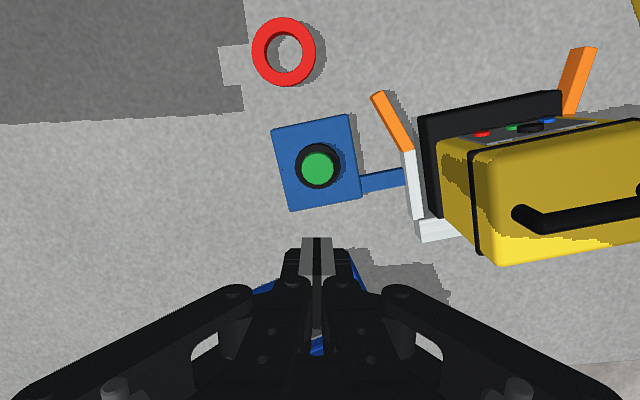

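The wrist view shows the green button at (317,168), which gives (0.620, -0.066) and agrees with the earlier estimate. The case is snug in the dock at right. I descend over the button.

Call:
drive_tool([
  [-0.001,0,0.045,0,0,0],
  [-0.002,0.0005,0.09,0,0,0],
  [-0.003,0.001,0.13,0,-0.3,0],
  [-0.003,0.001,0.165,0,-0.3,0],
  [-0.003,0.001,0.19,0,-0.3,0],
  [-0.003,0.001,0.203,0,-0.3,0],
  [-0.003,0.001,0.209,0,-0.3,0],
  [-0.003,0.001,0.209,0,-0.3,0],
])

```text
time_s: 13.0
eef_pos: [0.6203, -0.0669, 0.0461]
ee_rot: [[-0.995, 0.105, -0.003], [0.105, 0.995, -0.002], [0.002, -0.003, -1.0]]
force: [0.6, -0.7, 0.1]
gripper_width: -0.001
grip_force: 0.0
```

Call:
drive_tool([
  [0,0,0.002,0,0,0],
  [0,0,0.004,0,0,0],
  [0,0,0.006,0,0,0],
  [0,0,0.008,0,0,0],
  [0,0,0.01,0,0,0],
  [0,0,0.0115,0,0,0],
  [0,0,0.0115,0,0,0],
])

```text
time_s: 13.7
eef_pos: [0.6206, -0.0669, 0.0346]
ee_rot: [[-0.995, 0.105, -0.002], [0.105, 0.995, -0.002], [0.001, -0.002, -1.0]]
force: [1.1, -0.3, 3.4]
gripper_width: -0.001
grip_force: 1.5
```

Going further, until it bottoms out.

Call:
drive_tool([
  [0,0,0.001,0,0,0],
  [0,0,0.002,0,0,0],
  [0,0,0.003,0,0,0],
  [0,0,0.004,0,0,0],
  [0,0,0.005,0,0,0],
  [0,0,0.005,0,0,0],
])

```text
time_s: 14.3
eef_pos: [0.6207, -0.067, 0.0317]
ee_rot: [[-0.995, 0.105, -0.0], [0.105, 0.995, -0.002], [-0.0, -0.002, -1.0]]
force: [-3.3, 0.4, 22.0]
gripper_width: -0.005
grip_force: 11.1
```

The button bottomed at z = 31.7 mm with 22 N, which is 8 mm down. I release it and retreat.

Call:
drive_tool([
  [0,0,0,0,0,0],
  [0,0,-0.005,0,0,0],
  [0,0,-0.012,0,0,0],
  [0,0,-0.025,0,0,0],
  [0,0,-0.06,0,0,0],
  [0,0,-0.11,0,0,0],
  [0,0,-0.16,0,0,0],
  [0,0,-0.21,0,0,0],
  [0,0,-0.22,0,0,0],
  [0,0,-0.22,0,0,0],
  [0,0,-0.22,0,0,0],
])

```text
time_s: 15.4
eef_pos: [0.62, -0.0664, 0.2481]
ee_rot: [[-0.995, 0.105, -0.005], [0.105, 0.995, -0.002], [0.004, -0.003, -1.0]]
force: [-0.5, -0.5, -0.7]
gripper_width: 0.003
grip_force: 0.0
```

```bash
python3 - <<'E'
from h import *
print(bot.observe()["force"],bot.observe()["qd"].round(2))
for n in("top","side"):
    im,d,K,T=cap(n); scene(n,im,d,K,T); cv2.imwrite(f"pics/{n}6.png",im[...,::-1])
E
```

```text
[-0.54292301 -0.53771263 -0.74282154] [ 0.01  0.96 -1.36 -0.38  0.11 -0.01]
top button 156 mean [619.4 -68.1] rect [619.8 -68.7] [32.3 32.6] 89.7 z 0.0401
top console 1049 mean [616.6 -53.9] rect [616.5 -42.4] [ 97.9 139.9] 5.8 z 0.016
top stop 244 mean [671.5  44.1] rect [668.   43.1] [110.1  20.5] 12.8 z 0.0259
top case 1964 mean [636.9 125.2] rect [637.9 125.4] [ 89.5 128.5] 5.9 z 0.1599
top meter 989 mean [513.  326.1] rect [519.1 330.9] [129.5  70.6] 27.7 z 0.0315
top tape 205 mean [499.2 -74.8] rect [499.6 -76.3] [38.9 64.8] 78.8 z 0.0188
side button 129 mean [621.4 -64.6] rect [621.4 -64.8] [30.2 31. ] 23.3 z 0.0409
side console 973 mean [621.5 -57. ] rect [620.2 -54.5] [ 98.3 107.4] 5.9 z 0.0166
side stop 91 mean [701.7 200.2] rect [701.  200.2] [14.3 39.3] 5.4 z 0.0311
side case 2148 mean [638.  133.5] rect [639.5 130.7] [ 90.3 128.6] 6.0 z 0.1606
side meter 1237 mean [514.  333.7] rect [520.9 336.4] [127.7  68.4] 27.8 z 0.0325
side tape 385 mean [498.2 -84.8] rect [498.  -84.9] [63.8 70.7] 21.2 z 0.0188
```

View pics/side6.png

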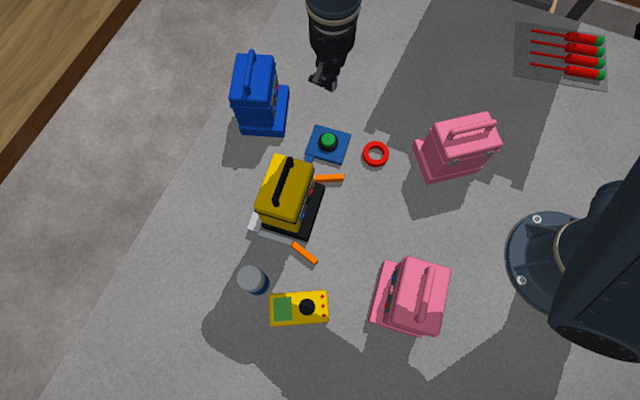

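The case at (285,195) is home and square in the dock, the button at (327,141) is back up, the bystanders haven't moved, and the robot is clear.

```bash
python3 -c "
from plant import bot; print(bot.job_done())"
```

```text
the job is handed in; nothing more can be done
None
```

The case was pushed by its black base and is home and square against the dock's stop; the green button was then pressed fully down and released, the meter, spray can and tape were left in place, and the job is handed in (no verdict returned; joint 6 briefly read 180.02° against its 180° limit).

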